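# Shift the bench feed gearbox into third

### The job

Put the gearbox's lever into third gear: with the fingertips push the knob along its slot to neutral, across the gate to the right-hand side, and then forward, fully home in the third slot (far right, three dots). Only push it: never take the lever between the fingers, do not let it go into the fourth slot (near right) on the way, and leave the bottle, the V-block and the bushing where they stand.

Things in the scene. Friction and masses are not known exactly. Their poses are not given: they have to be found in the camera images.
- gearbox: Green cast gearbox fixed to the bench, foot 240 x 200 mm, 112 mm high, with a 150 x 140 mm aluminium gate plate on top. Origin: centre of its underside. Its x axis is 'forward' (away from the robot, towards the steel output shaft; within 0.4 rad of the robot's x), its y axis 'left'. At the start the lever stands anywhere along the left slots (first, second or between).
- gate_centre (a point): Centre of the gate plate's top face, 112 mm above the bench, axes as the gearbox. The gate is an H: two slots along x, 15.5 mm wide, at y = +17 and -17 mm (stem travel x = -25 to +25 mm), joined at x = 0 (neutral) by one cross channel along y, 19.5 mm wide. Drilled dots number the slots: 1 far left, 2 near left, 3 far right, 4 near right.
- slot3_end (a point): Point on the gate plate's top face where the stem's axis stands when the lever is fully home in the third slot (x +25, y -17 mm from the gate centre).
- knob (a point): Centre of the black pear-shaped knob: largest diameter 38 mm, top 22 mm above and underside 28 mm below this point, on an 11 mm steel stem. The lever tilts about a pivot at the gearbox's centre, 20 mm above the bench, 180 mm below the knob centre. Site z runs up the lever. Pushing takes about 2 N; no spring: it stays where left. Play each side: 2 mm in the slots, 4 mm in the cross channel.
- forward (a joint): Fore-and-aft tilt of the lever, rad: 0 neutral, +0.27 stop at the far end of slots 1 and 3, -0.27 stop at the near end of slots 2 and 4. Knob lies about 180 mm x sin(value) forward of the gearbox centre.
- across (a joint): Sideways tilt of the lever, rad: -0.19 stop in the left slots (1 and 2), +0.19 stop in the right slots (3 and 4). Knob lies about 180 mm x sin(value) to the right (gearbox -y). It passes freely from side to side while the fore-and-aft tilt is within 0.045 of 0; deeper than 0.1 in a slot the gate blocks it.
- bottle: Blue plastic bottle with white cap, 62 mm diameter, 165 mm tall, standing beside the gearbox. Origin: centre of its underside. Leave alone.
- vblock: Steel V-block (machinist's slotted block), 70 x 50 x 47 mm, standing beside the gearbox. Origin: centre of its underside. Leave alone.
- bushing: Plain brass bushing, a 44 mm diameter, 40 mm tall ring standing on end on the bench, bore 24 mm. It, the bottle and the V-block stand in any order: two on the left of the gearbox, one on the right. Origin: centre of its underside. Leave alone.

How it is judged:
On the way, in this order (a step that is already met when the one before it is completed fails the run):
1. the lever is across on the right-hand side, in neutral (value of joint across above 0.14 rad and value of joint forward below 0.12 rad).
2. the lever is fully forward in the third slot (value of joint across above 0.13 rad and value of joint forward above 0.24 rad), for 0.1 s.
At the end, for the whole second after the job is handed in: The lever rests in the third slot: fore-and-aft tilt over 0.24 rad (stop at 0.27), sideways tilt over 0.13 rad to the right, at rest; bottle, V-block and bushing within 15 mm of where they stood (all of step 2 and velocity of joint forward between -0.05 and 0.05 rad/s and distance of each of bottle, vblock, bushing from where it was at the start of the episode below 0.015 m); the robot touches nothing.
It fails at once if the lever is taken between the fingers (x of the grasp point in the frame of knob between -0.014 and 0.014 m and y of the grasp point in the frame of knob between -0.014 and 0.014 m and z of the grasp point in the frame of knob below 0.036 m).
It fails at once if the lever goes into the fourth slot (value of joint across above 0.1 rad and value of joint forward below -0.12 rad).
It fails at once if the bottle, V-block or bushing is knocked, lifted or moved (distance of any of bottle, vblock, bushing from where it was at the start of the episode above 0.015 m or angle between bottle's own z axis and vertical above 0.3 rad).
It also fails if it takes over 51 s, if anything falls off the work surface, if the arm or the gripper's body presses on something with over 40 N, if the wrist force passes 120 N, or if a joint passes its speed limit or range.

### The arm

A 6-joint arm with a two-finger parallel gripper is mounted at the origin on the work surface. World frame = base frame: x ahead of the robot, y to its left, z up, the work surface at z = 0. Lengths are in m, angles in rad, forces in N, time in s.
With the tool pointing down it reaches from about 0.35 to 0.85 m from the base axis. Payload 8.1 kg.
Tool frame: the origin (TCP) lies midway between the tips of the shut fingers; the grasp point (between the pads) lies 19 mm behind it (robot.grip_point_offset is the distance from the TCP to the grasp point, in m); z points along the fingers, y is the line along which they close (so a half turn about z gives the same grasp; the last joint's range is limited). The gripper opens to 93 mm and grips with 3 to 60 N. Pads are 15 mm wide; open, the fingers measure 128 mm over their backs; the gripper's body (75 mm by 188 mm) begins 65 mm behind the grasp point.
Start: joints at [1.058, 0.13, 1.488, -0, 1.523, -0.085], TCP at [0.249, 0.546, 0.219] pointing down, gripper open.
Joint ranges: [-2.96, 2.96], [-0.89, 2.26], [0.02, 2.5], [-1.34, 4.48], [0, 2.73], [-2.66, 2.66]. Speed limits (rad/s): [2.39, 2.39, 2.79, 3.14, 3.14, 3.14].

### API

Orientations are given as a rotation vector (axis times angle).
In Python, from plant import robot, read_camera, job gives the robot as it stands.
- The arm moves only by the shell command python3 -m inch 'ROWS' [FORCE]. ROWS is JSON, one flat list of numbers, 5 for each row, row after row: the shift along the world's x, y, z in mm, then the turn about the world's z in degrees, then the opening in per cent of the stroke, from 0 (shut) to 100 (fully open). In form: [dx, dy, dz, yaw, hand, dx, dy, dz, yaw, hand, ...]. A call has 1 to 10 rows; each row is the pose to reach, as a shift and turn from the pose commanded when the call began; what a row does not reach only later rows make up. A row lasts 1/12 s, in which the tool goes at most 41.7 mm and 7.16 degrees, less where a joint would pass 70% of its speed; a pose out of reach is approached as far as the arm can. A call with a gripper value outside its range is refused whole. The fingers move at their own pace and stop on an object; FORCE is the grip in N (left out, the last holds). Time passes only in rows, so rows that repeat a pose let the fingers close. It gives the time, the measured TCP pose, the force, the opening and the grip force at its end, in the units of the state.
- robot.read_state(): the state, without advancing time (a new reading comes with each control period).
- read_camera(name): name is "scene" or "top" or "wrist"; returns a dict with "image" (384x512x3 uint8, blue, green, red), "K" (3x3 intrinsics, pixels), "extrinsics" (4x4, takes a point from world to camera coordinates); the wrist camera has in their place "mount" (4x4, takes a point from camera to tool coordinates, whose origin is the TCP and whose axes are the flange's). Camera axes: x right, y down, z forward; pixel columns grow to the right and rows downward; lengths in m; the calibration is good to about 2 mm. A picture is of the moment at which its call begins: read the wrist's pose just before it. There is no depth.
- job.close_job(): hands the job in; it is judged then, once.
The state is a dict: "t": time; "q": joint angles; "dq": joint speeds; "joint_torque": joint torques, N m; "tool_pos": TCP position; "orientation": TCP orientation; "force": force on the tool from outside, world axes, zero at the start; "wrist_torque": the same for the moment, N m; "opening": finger opening in m; "gripper_force": force on a finger pad.
Only numpy, scipy, OpenCV 4.12 (cv2) and the standard library are available. Lean on these libraries where they do the work, as an engineer would, in place of code of your own. Each camera call takes 0.05 s, during which the arm holds its last target. There are 200 camera calls.

## Working session

There is one attempt and no reset: what is moved stays moved. The work goes in short steps, Python scripts to look and compute and a shell command to move; the robot and the scene stay as the last step left them, time stands still between calls to the robot, and variables do not carry over. Pictures are saved under pics/ and viewed, at most 12 in all, crops included, and the job is handed in when it is done.

```bash
mkdir -p pics; ls; python3 - <<'E'
from plant import robot, read_camera
import cv2, numpy as np, json
s=robot.read_state(); print({k:np.round(v,3).tolist() for k,v in s.items()}, robot.grip_point_offset)
ims=[]
for n in ("scene","top"):
    c=read_camera(n); cv2.imwrite(f"pics/{n}0.png",c["image"]); ims.append(c["image"])
    np.savez(f"{n}.npz",K=c["K"],E=c["extrinsics"]); print(n,np.round(c["K"],1).tolist(),np.round(c["extrinsics"],3).tolist())
cv2.imwrite("pics/both0.png",cv2.resize(np.vstack(ims),None,fx=.78,fy=.78))
E
```

```text
pics
{'t': 0.0, 'q': [1.058, 0.131, 1.489, -0.0, 1.523, -0.085], 'dq': [-0.001, -0.001, -0.001, 0.0, 0.001, 0.001], 'joint_torque': [-0.002, -55.984, -49.175, 0.076, 0.036, -0.0], 'tool_pos': [0.249, 0.545, 0.218], 'orientation': [-0.667, -3.069, 0.003], 'force': [1.271, 0.817, 0.763], 'wrist_torque': [-0.002, -0.01, 0.013], 'gripper_force': 0.0, 'opening': 0.093} 0.0188
scene [[469.8, 0.0, 252.5], [0.0, 469.8, 185.5], [0.0, 0.0, 1.0]] [[-0.857, 0.515, 0.015, 0.475], [0.251, 0.442, -0.861, -0.036], [-0.45, -0.734, -0.508, 1.535], [0.0, 0.0, 0.0, 1.0]]
top [[460.0, 0.0, 262.9], [0.0, 460.0, 192.8], [0.0, 0.0, 1.0]] [[-0.108, -0.994, 0.001, 0.089], [-0.97, 0.105, -0.221, 0.579], [0.22, -0.025, -0.975, 0.989], [0.0, 0.0, 0.0, 1.0]]
```

View pics/scene0.png

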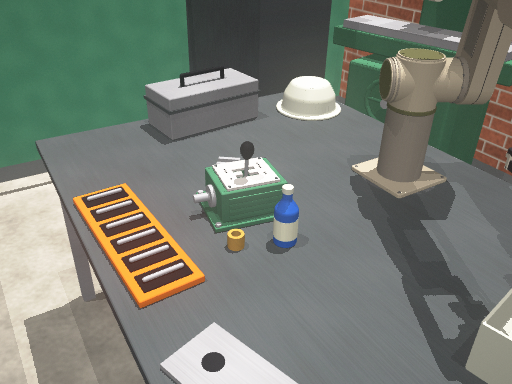

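View pics/top0.png

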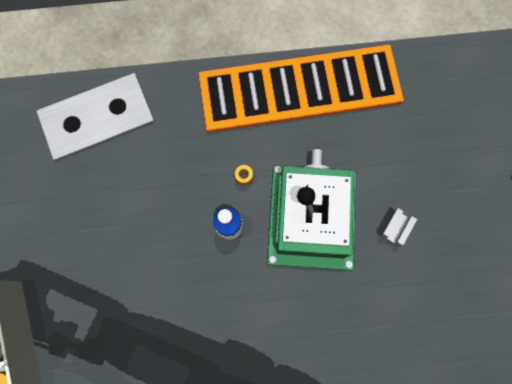

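The scene view shows the knob at about (247,149), with the bottle and bushing in front of the gearbox. In the top view the knob is at about (306,196), the plate centre is near (318,209), the bottle and bushing are on the left, and the V-block is on the right. The lever leans forward and left, towards first gear.

```bash
cat > h.py <<'E'
import numpy as np, cv2
cal={n:np.load(n+".npz") for n in ("scene","top")}
def ray(n,p):
    K,E=cal[n]["K"],cal[n]["E"]; R,t=E[:3,:3],E[:3,3]
    d=R.T@np.linalg.inv(K)@[p[0],p[1],1]; return -R.T@t,d/np.linalg.norm(d)
def plane(n,p,z):
    o,d=ray(n,p); return o+d*(z-o[2])/d[2]
def blob(mask,roi):
    m=np.zeros_like(mask); x0,y0,x1,y1=roi; m[y0:y1,x0:x1]=mask[y0:y1,x0:x1]
    c=max(cv2.findContours(m,cv2.RETR_EXTERNAL,cv2.CHAIN_APPROX_NONE)[0],key=cv2.contourArea); return c
def cross(p1,p2):
    (o1,d1),(o2,d2)=ray("scene",p1),ray("top",p2)
    A=np.stack([d1,-d2],1); s=np.linalg.lstsq(A,o2-o1,rcond=None)[0]
    a,b=o1+s[0]*d1,o2+s[1]*d2; return (a+b)/2,np.linalg.norm(a-b)
def knobpix(sc,tp,rs,rt):
    a=cv2.minEnclosingCircle(blob((sc.max(2)<60).astype(np.uint8),rs)); b=cv2.minEnclosingCircle(cv2.convexHull(blob(cv2.morphologyEx((tp.max(2)<45).astype(np.uint8),cv2.MORPH_OPEN,np.ones((9,9))),rt)))
    return a,b
E
python3 - <<'E'
from h import *
sc,tp=cv2.imread("pics/scene0.png"),cv2.imread("pics/top0.png")
# gate plate
w=((tp.min(2)>170)).astype(np.uint8)
c=blob(w,(270,165,358,260)); r=cv2.minAreaRect(cv2.convexHull(c)); print("rect",r)
P=np.array([plane("top",p,.112) for p in cv2.boxPoints(r)]); print(P.round(4),"sides",np.linalg.norm(np.roll(P,-1,0)-P,axis=1).round(4))
C=P.mean(0); print("centre",C.round(4))
e=sorted([P[1]-P[0],P[2]-P[1]],key=lambda v:-abs(v[0])); 
x=e[0]*np.sign(e[0][0]); y=e[1]*np.sign(e[1][1])
print("yaws",np.arctan2(x[1],x[0]),np.arctan2(-y[0],y[1]))
a,b=knobpix(sc,tp,(232,136,262,162),(290,180,325,212)); print("knob",a,b)
k,g=cross(a[0],b[0]); print(k.round(4),"gap",g)
yaw=np.arctan2(x[1],x[0])
d=k[:2]-C[:2]; R=np.array([[np.cos(yaw),np.sin(yaw)],[-np.sin(yaw),np.cos(yaw)]]); print("knob local",R@d)
for n,p,z in (("bottlecap",(225,216),.165),("bushing",(244,174),.04),("vblock",(397,226),.047)): print(n,plane("top",p,z).round(3), (R@(plane("top",p,z)[:2]-C[:2])).round(3))
cv2.imwrite("pics/c0.png",np.hstack([cv2.resize(tp[160:270,260:410],None,fx=3,fy=3,interpolation=2),cv2.resize(sc[130:240,190:305],None,fx=3,fy=3,interpolation=2)]))
E
```

```text
rect ((317.260009765625, 208.8200225830078), (65.8429183959961, 68.61641693115234), 3.1798300743103027)
[[ 0.4645 -0.0034  0.112 ]
 [ 0.614  -0.0295  0.112 ]
 [ 0.5901 -0.1725  0.112 ]
 [ 0.4417 -0.1417  0.112 ]] sides [0.1517 0.145  0.1516 0.1402]
centre [ 0.5276 -0.0868  0.112 ]
yaws -0.1731280716742057 -0.1654223722576602Traceback (most recent call last):
  File "<stdin>", line 11, in <module>
  File "h.py", line 16, in knobpix
    a=cv2.minEnclosingCircle(blob((sc.max(2)<60).astype(np.uint8),rs)); b=cv2.minEnclosingCircle(cv2.convexHull(blob(cv2.morphologyEx((tp.max(2)<45).astype(np.uint8),cv2.MORPH_OPEN,np.ones((9,9))),rt)))
                             ~~~~^^^^^^^^^^^^^^^^^^^^^^^^^^^^^^^^^^^^
  File "h.py", line 10, in blob
    c=max(cv2.findContours(m,cv2.RETR_EXTERNAL,cv2.CHAIN_APPROX_NONE)[0],key=cv2.contourArea); return c
ValueError: max() iterable argument is empty
```

```bash
sed -i 's/tp.max(2)<45/tp.max(2)<60/' h.py
python3 - <<'E'
from h import *
sc,tp=cv2.imread("pics/scene0.png"),cv2.imread("pics/top0.png")
C=np.array([.5276,-.0868]); yaw=-.17
cv2.imwrite("pics/c0.png",np.hstack([cv2.resize(tp[160:270,260:410],None,fx=3,fy=3,interpolation=2),cv2.resize(sc[130:240,190:305],None,fx=3,fy=3,interpolation=2)]))
R=np.array([[np.cos(yaw),np.sin(yaw)],[-np.sin(yaw),np.cos(yaw)]])
for n,p,z in (("bottlecap",(225,216),.165),("bushing",(244,174),.04),("vblock",(397,226),.047)): print(n,plane("top",p,z).round(3), (R@(plane("top",p,z)[:2]-C)).round(3))
print("knob plane",R@(plane("top",(306,196),.196)[:2]-C))
print(sc[149,247],tp[196,306])
a,b=knobpix(sc,tp,(232,136,262,162),(290,180,325,212)); print("knob",a,b)
k,g=cross(a[0],b[0]); print(k.round(4),"gap",g,"local",R@(k[:2]-C))
E
```

```text
bottlecap [0.523 0.11  0.165] [-0.038  0.193]
bushing [0.641 0.064 0.04 ] [0.086 0.168]
vblock [ 0.478 -0.272  0.047] [-0.017 -0.191]
knob plane [0.00672402 0.03251312]
[64 65 67] [27 25 26]Traceback (most recent call last):
  File "<stdin>", line 9, in <module>
  File "h.py", line 16, in knobpix
    a=cv2.minEnclosingCircle(blob((sc.max(2)<60).astype(np.uint8),rs)); b=cv2.minEnclosingCircle(cv2.convexHull(blob(cv2.morphologyEx((tp.max(2)<60).astype(np.uint8),cv2.MORPH_OPEN,np.ones((9,9))),rt)))
                             ~~~~^^^^^^^^^^^^^^^^^^^^^^^^^^^^^^^^^^^^
  File "h.py", line 10, in blob
    c=max(cv2.findContours(m,cv2.RETR_EXTERNAL,cv2.CHAIN_APPROX_NONE)[0],key=cv2.contourArea); return c
ValueError: max() iterable argument is empty
```

View pics/c0.png

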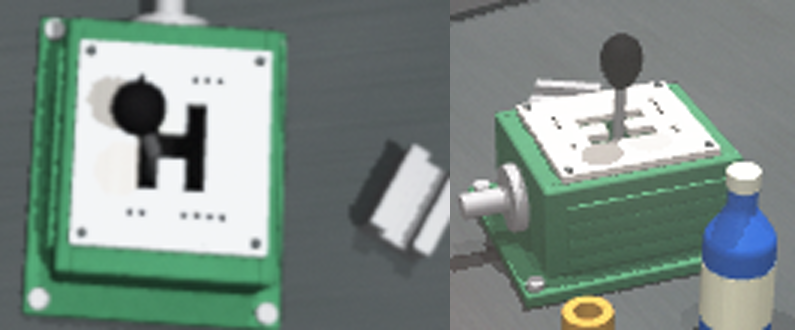

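The crops show the knob at top-view pixel (306,196) and scene pixel (247,150). The stem meets the gate near the cross channel, so the lever is in the left slot, close to neutral. Next I triangulate it.

```bash
sed -i 's/sc.max(2)<60/sc.max(2)<85/; s/tp.max(2)<60/tp.max(2)<50/; s/np.ones((9,9))/np.ones((7,7))/' h.py
python3 - <<'E'
from h import *
sc,tp=cv2.imread("pics/scene0.png"),cv2.imread("pics/top0.png")
C=np.array([.5276,-.0868]); yaw=-.17
R=np.array([[np.cos(yaw),np.sin(yaw)],[-np.sin(yaw),np.cos(yaw)]])
L=lambda p:(R@(p[:2]-C)).round(4)
print("H right slot mid",L(plane("top",(325.2,209.2),.112)), "ends",L(plane("top",(326,195),.112)),L(plane("top",(325,224),.112)))
try: print(knobpix(sc,tp,(232,138,262,160),(290,182,325,208)))
except Exception as e: print(e)
for s in ((247,150),(247,148)):
  for t in ((306,196),):
    k,g=cross(s,t); print(k.round(4),"gap",g,"local",L(k))
print("top,z=.195..",L(plane("top",(306,196),.2)))
print("stem scene at plate", L(plane("scene",(190+168/3,130+138/3),.112)))
for n,p in (("dots2",(260+135/3,160+213/3)),("dots3",(260+208/3,160+80/3)),("dots4",(260+203/3,160+217/3))): print(n,L(plane("top",p,.112)))
E
```

```text
H right slot mid [-0.0011 -0.0173] ends [ 0.0305 -0.018 ] [-0.0335 -0.0179]
(((246.5, 150.0), 9.12424373626709), ((306.5, 196.0), 9.178879737854004))
[ 0.5401 -0.0562  0.1952] gap 0.0005994681534990744 local [0.0072 0.0323]
[ 0.5396 -0.0559  0.2008] gap 0.0019979371563427785 local [0.0066 0.0324]
top,z=.195.. [0.0058 0.0328]
stem scene at plate [0.0062 0.0233]
dots2 [-0.0513  0.0245]
dots3 [ 0.0497 -0.0247]
dots4 [-0.0512 -0.0241]
```

```bash
python3 -m inch '[0,0,40,0,0, 100,-180,70,-20,0, 336,-609,70,-75,0, 336,-609,70,-75,0, 336,-609,70,-75,0, 336,-609,70,-75,0, 336,-609,70,-75,0, 336,-609,70,-75,0, 336,-609,70,-75,0, 336,-609,70,-75,0]'
```

```text
t: 0.93
tool_pos: [0.4301, 0.2163, 0.2767]
orientation: [-2.208, -2.235, 0.0]
force: [0.9, 0.9, -0.0]
opening: 0.0309
gripper_force: 0.0
```

```bash
python3 -m inch '[155,-280,10,-10,0, 155,-280,10,-10,0, 155,-280,10,-10,0, 155,-280,10,-10,0, 155,-280,10,-10,0, 155,-280,10,-10,0, 155,-280,10,-10,0, 155,-280,10,-10,0, 155,-280,10,-10,0, 155,-280,10,-10,0]'; python3 - <<'E'
from plant import robot,read_camera
import cv2,numpy as np
s=robot.read_state();print(s['tool_pos'],s['orientation'],s['opening'])
c=read_camera("scene")["image"];t=read_camera("top")["image"]
w=read_camera("wrist");cv2.imwrite("pics/w1.png",w["image"]);print(w["K"].round(1).tolist(),w["mount"].round(3).tolist())
cv2.imwrite("pics/c1.png",np.hstack([w["image"],cv2.resize(c[90:230,185:305],(288,384))]))
E
```

```text
t: 1.77
tool_pos: [0.5847, -0.0633, 0.2857]
orientation: [-2.39, -2.036, 0.002]
force: [-0.3, 0.2, 0.1]
opening: 0.0001
gripper_force: 0.0
[ 0.58474017 -0.06330814  0.28571178] [-2.38995049e+00 -2.03648527e+00  1.84684576e-03] 0.00013325007974015704
[[312.1, 0.0, 254.5], [0.0, 312.1, 190.2], [0.0, 0.0, 1.0]] [[0.001, -0.964, -0.266, 0.075], [1.0, 0.001, -0.0, -0.001], [0.0, -0.266, 0.964, -0.167], [0.0, 0.0, 0.0, 1.0]]
```

View pics/c1.png

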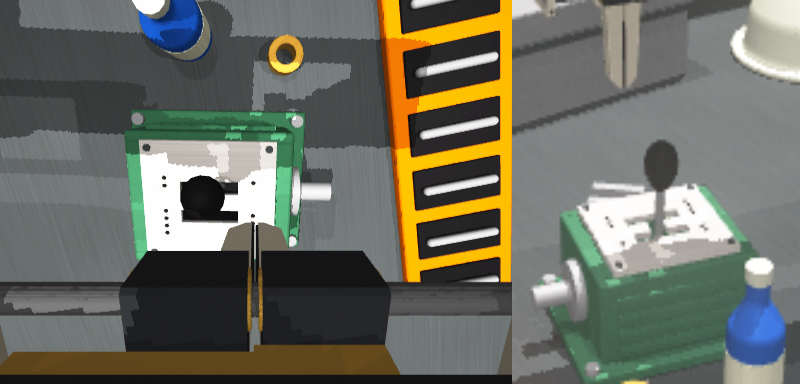

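The wrist view shows the knob at (203,196), nearer the robot than the fingers at (255,250). I check the knob position with this view.

```bash
cat >> h.py <<'E'
C=np.array([.5276,-.0868]); yaw=-.17
R2=np.array([[np.cos(yaw),np.sin(yaw)],[-np.sin(yaw),np.cos(yaw)]])
L=lambda p:(R2@(np.asarray(p)[:2]-C)).round(4)
W=lambda l:(R2.T@np.asarray(l)+C).round(4)
def wplane(s,w,p,z):
    from scipy.spatial.transform import Rotation as Ro
    R=Ro.from_rotvec(s['orientation']).as_matrix(); M=w['mount']
    o=R@M[:3,3]+s['tool_pos']; d=R@M[:3,:3]@np.linalg.inv(w['K'])@[p[0],p[1],1]
    return o+d*(z-o[2])/d[2]
def wknob(roi=(150,150,260,240),z=.198):
    from plant import robot,read_camera
    s=robot.read_state(); w=read_camera("wrist"); 
    return s,w
E
python3 - <<'E'
from h import *
s,w=wknob(); im=w["image"]
m=cv2.morphologyEx((im.max(2)<45).astype(np.uint8),cv2.MORPH_OPEN,np.ones((25,25)))
c=cv2.minEnclosingCircle(blob(m,(150,150,245,235)));print(c)
print("knob",L(wplane(s,w,c[0],.199)), "tcp",L(s['tool_pos']))
print("plate corner far-left, near-left",L(wplane(s,w,(277,143),.112)),L(wplane(s,w,(139,141),.112)))
E
```

```text
((201.0, 200.5), 25.811918258666992)
knob [0.005  0.0302] tcp [0.0516 0.0353]
plate corner far-left, near-left [0.0746 0.0698] [-0.0757  0.0697]
```

```bash
python3 -m inch '[0,-1,-40,0,0, 0,-2,-75,0,0, 0,-2,-106,0,0, 0,-2,-106,0,0, -4,-1,-106,0,0, -8,-1,-106,0,0, -12,0,-106,0,0, -12,0,-106,0,0]'; python3 - <<'E'
from h import *
s,w=wknob(); im=w["image"]; cv2.imwrite("pics/w2.png",im)
m=cv2.morphologyEx((im.max(2)<45).astype(np.uint8),cv2.MORPH_OPEN,np.ones((25,25)))
c=cv2.minEnclosingCircle(blob(m,(100,90,250,248)));print(c)
print("knob",L(wplane(s,w,c[0],.199)), "tcp",L(s['tool_pos']))
E
```

```text
t: 2.63
tool_pos: [0.5737, -0.0617, 0.184]
orientation: [2.385, 2.039, 0.004]
force: [-0.0, 0.4, 0.6]
opening: 0.0006
gripper_force: 0.1
((187.5, 236.5270233154297), 34.1458625793457)
knob [0.0049 0.0397] tcp [0.0412 0.0325]
```

View pics/w2.png

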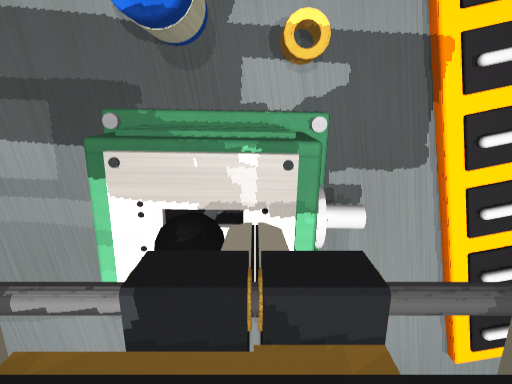

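The knob's arc spans columns 155–223 and the left finger edge is at about 223, so they are just about touching. I push back by about 6 mm.

```bash
python3 -m inch '[-2,0,0,0,0, -4,1,0,0,0, -6,1,0,0,0, -6,1,0,0,0]'; cat >> h.py <<'E'
def see():
    from plant import robot,read_camera
    s=robot.read_state(); r={n:read_camera(n)["image"] for n in ("scene","top","wrist")}
    for n in r: cv2.imwrite(f"pics/now_{n}.png",r[n])
    w=r["wrist"][:250]; row=None
    print("t",round(s['t'],2),"tcp",L(s['tool_pos']),s['tool_pos'].round(4),"F",np.round(s['force'],1))
    m=(r["scene"].max(2)<90).astype(np.uint8)
    m=cv2.morphologyEx(m,cv2.MORPH_OPEN,np.ones((7,7)))
    b=blob(m,(215,136,275,175)); (cx,cy),rr=cv2.minEnclosingCircle(b)
    bb=cv2.boundingRect(b); print("scene knob",cx,cy,rr,bb,L(plane("scene",(cx,cy),.197)))
E
python3 - <<'E'
from h import *
from plant import robot
see(); 
im=cv2.imread("pics/now_wrist.png"); d=(im.max(2)<45)
print([ (r,np.where(d[r,100:245])[0][[0,-1]]+100) for r in (220,230,240,248)])
cv2.imwrite("pics/c3.png",np.hstack([im,cv2.resize(cv2.imread("pics/now_scene.png")[110:230,190:290],(288,384))]))
E
```

```text
t: 3.02
tool_pos: [0.5669, -0.0609, 0.1813]
orientation: [2.388, 2.04, 0.001]
force: [2.0, -0.4, 1.8]
opening: 0.0005
gripper_force: 0.9
t 3.02 tcp [0.0343 0.0322] [ 0.5669 -0.0609  0.1813] F [ 2.  -0.4  1.8]
scene knob 249.0 149.5 8.500100135803223 (244, 142, 12, 16) [0.0027 0.0344]
[(220, array([172, 244])), (230, array([161, 222])), (240, array([157, 223])), (248, array([155, 220]))]
```

View pics/c3.png

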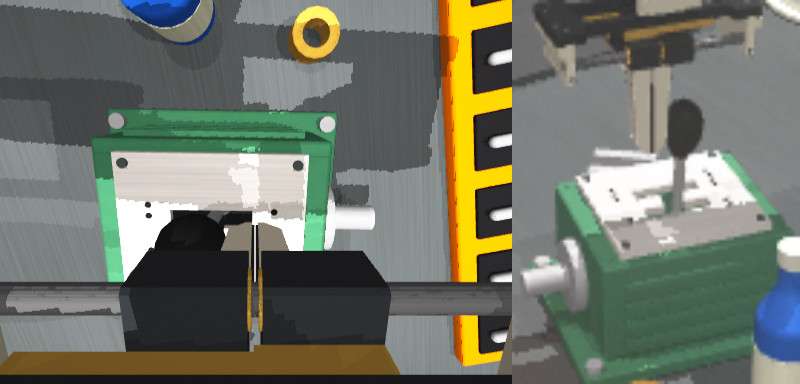

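Contact is confirmed: the force is 2 N and the knob has moved back to about neutral (x ≈ 0–2 mm). Now I back off, lift, and go round to the knob's left side with the fingers slightly parted so they cradle it.

```bash
python3 -m inch '[8,-1,0,0,0, 8,-1,30,0,0, 8,-1,56,0,0, -4,25,56,0,17, -27,44,56,0,17, -27,44,56,0,17, -27,44,25,0,17, -27,44,-1,0,17, -27,44,-1,0,17, -27,44,-1,0,17]'; python3 - <<'E'
from h import *
see()
im=cv2.imread("pics/now_wrist.png"); cv2.imwrite("pics/c4.png",np.hstack([im,cv2.resize(cv2.imread("pics/now_scene.png")[110:230,190:290],(288,384))]))
E
```

```text
t: 4.0
tool_pos: [0.5385, -0.0168, 0.178]
orientation: [-2.386, -2.039, 0.005]
force: [-0.4, -0.3, -0.2]
opening: 0.0159
gripper_force: 0.0
t 4.0 tcp [-0.0011  0.0708] [ 0.5385 -0.0168  0.178 ] F [-0.4 -0.3 -0.2]
scene knob 251.5 136.0 4.500100135803223 (247, 136, 10, 1) [-0.0342 -0.0426]
```

View pics/c4.png

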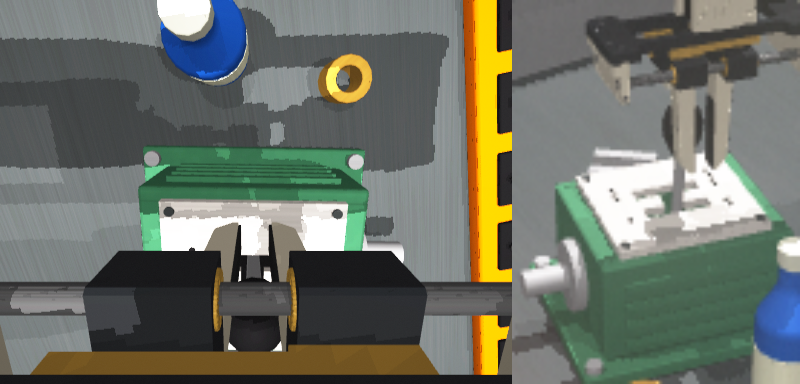

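The knob shows through the finger gap at column 256, which is centred. Now I push it right.

```bash
python3 -m inch '[-1,-8,0,0,17, -3,-16,0,0,17, -4,-24,0,0,17, -5,-32,0,0,17, -7,-40,0,0,17, -8,-48,0,0,17, -9,-56,0,0,17, -10,-63,0,0,17, -11,-70,0,0,17, -11,-70,0,0,17]'; python3 - <<'E'
from h import *
see()
im=cv2.imread("pics/now_wrist.png"); cv2.imwrite("pics/c5.png",np.hstack([im[150:],cv2.resize(cv2.imread("pics/now_scene.png")[110:230,180:300],(234,234)) ]))
E
```

```text
t: 4.98
tool_pos: [0.5282, -0.0883, 0.1795]
orientation: [-2.389, -2.039, 0.002]
force: [-0.4, -0.2, 0.2]
opening: 0.0161
gripper_force: 0.0
t 4.98 tcp [ 0.0009 -0.0014] [ 0.5282 -0.0883  0.1795] F [-0.4 -0.2  0.2]Traceback (most recent call last):
  File "<stdin>", line 2, in <module>
  File "h.py", line 39, in see
    b=blob(m,(215,136,275,175)); (cx,cy),rr=cv2.minEnclosingCircle(b)
  File "h.py", line 10, in blob
    c=max(cv2.findContours(m,cv2.RETR_EXTERNAL,cv2.CHAIN_APPROX_NONE)[0],key=cv2.contourArea); return c
ValueError: max() iterable argument is empty
```

```bash
python3 - <<'E'
from h import *
g=lambda n:cv2.imread(f"pics/now_{n}.png")
cv2.imwrite("pics/c5.png",np.hstack([cv2.resize(g("wrist")[130:370],(512,240)),cv2.resize(g("scene")[110:230,200:300],(288,345))[:240] ]))
cv2.imwrite("pics/c5.png",np.hstack([cv2.resize(g("top")[150:270,270:390],(400,400),interpolation=2),cv2.resize(g("scene")[120:220,200:300],(400,400),interpolation=2)]))
E
```

```text
(no output)
```

View pics/c5.png

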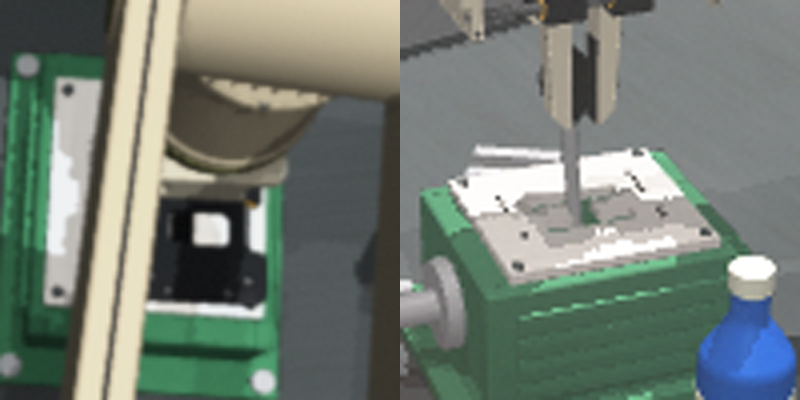

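The scene crop shows the stem in the cross channel and the knob against the fingers. I push the last 7 mm to the right and watch the force.

```bash
python3 -m inch '[0,-2,0,0,17, -1,-4,0,0,17, -1,-6,0,0,17, -1,-8,0,0,17, -1,-8,0,0,17]'
```

```text
t: 5.55
tool_pos: [0.5276, -0.0949, 0.1796]
orientation: [-2.388, -2.041, 0.001]
force: [-0.5, 0.8, -0.8]
opening: 0.0156
gripper_force: 0.6
```

```bash
python3 -m inch '[0,-1,0,0,17, 0,-2,0,0,17, 0,-3,0,0,17, 0,-3,0,0,17]'
```

```text
t: 5.88
tool_pos: [0.5277, -0.0967, 0.1796]
orientation: [-2.386, -2.04, -0.002]
force: [-0.4, 6.0, -1.5]
opening: 0.0159
gripper_force: 2.9
```

The lever is at the right-hand stop: 6 N of reaction. Now I back off, lift, shut the fingers and go behind the knob.

```bash
python3 -m inch '[2,12,0,0,17, 2,12,36,0,0, 2,12,66,0,0, -25,0,66,0,0, -53,-15,66,0,0, -53,-15,66,0,0, -53,-15,30,0,0, -53,-15,0,0,0, -53,-15,0,0,0, -53,-15,0,0,0]'; python3 - <<'E'
from h import *
try: see()
except Exception as e: print(e)
g=lambda n:cv2.imread(f"pics/now_{n}.png")
cv2.imwrite("pics/c6.png",np.hstack([cv2.resize(g("wrist"),(400,400)),cv2.resize(g("scene")[120:220,200:300],(400,400),interpolation=2)]))
E
```

```text
t: 6.72
tool_pos: [0.4737, -0.1121, 0.1788]
orientation: [-2.386, -2.039, 0.003]
force: [0.8, -0.7, 0.3]
opening: 0.0007
gripper_force: 0.0
t 6.72 tcp [-0.0488 -0.0341] [ 0.4737 -0.1121  0.1788] F [ 0.8 -0.7  0.3]
scene knob 240.0 141.1666717529297 7.91808557510376 (234, 136, 13, 13) [ 0.0074 -0.0216]
```

View pics/c6.png

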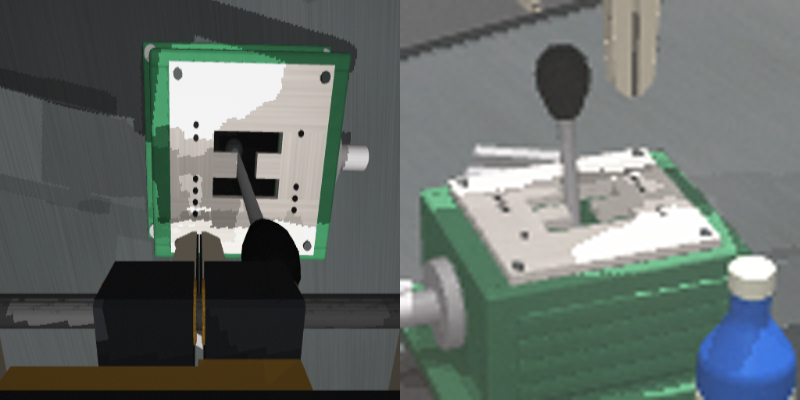

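In the wrist crop the stem comes up through the cross channel and leans right, with the knob just ahead of the fingers. In the scene crop the fingers are behind the knob. Now I push forward.

```bash
python3 -m inch '[7,-1,0,0,0, 14,-2,0,0,0, 20,-3,0,0,0, 26,-4,0,0,0, 32,-5,0,0,0, 38,-6,0,0,0, 43,-7,0,0,0, 48,-8,0,0,0, 53,-9,0,0,0, 53,-9,0,0,0]'
```

```text
t: 7.7
tool_pos: [0.5283, -0.1218, 0.1794]
orientation: [-2.388, -2.041, 0.0]
force: [-1.2, 1.0, -0.4]
opening: 0.0004
gripper_force: 0.4
```

```bash
python3 -m inch '[2,0,0,0,0, 4,-1,0,0,0, 6,-1,0,0,0, 8,-1,0,0,0, 8,-1,0,0,0]'
```

```text
t: 8.12
tool_pos: [0.5361, -0.1229, 0.1799]
orientation: [2.388, 2.041, 0.0]
force: [-0.8, -0.2, -0.3]
opening: 0.0008
gripper_force: 0.5
```

```bash
python3 -m inch '[2,0,0,0,0, 3,-1,0,0,0, 4,-1,0,0,0, 4,-1,0,0,0]'; python3 - <<'E'
from h import *
try: see()
except Exception as e: print(e)
g=lambda n:cv2.imread(f"pics/now_{n}.png")
cv2.imwrite("pics/c7.png",np.hstack([cv2.resize(g("wrist"),(400,400)),cv2.resize(g("scene")[120:220,180:280],(400,400),interpolation=2)]))
E
```

```text
t: 8.45
tool_pos: [0.5393, -0.1234, 0.1795]
orientation: [-2.387, -2.04, 0.001]
force: [-4.1, 2.5, -1.3]
opening: 0.0006
gripper_force: 2.6
t 8.45 tcp [ 0.0177 -0.0341] [ 0.5393 -0.1234  0.1795] F [-4.1  2.5 -1.3]
scene knob 224.5 144.5 9.300638198852539 (218, 137, 13, 16) [ 0.0537 -0.0158]
```

View pics/c7.png

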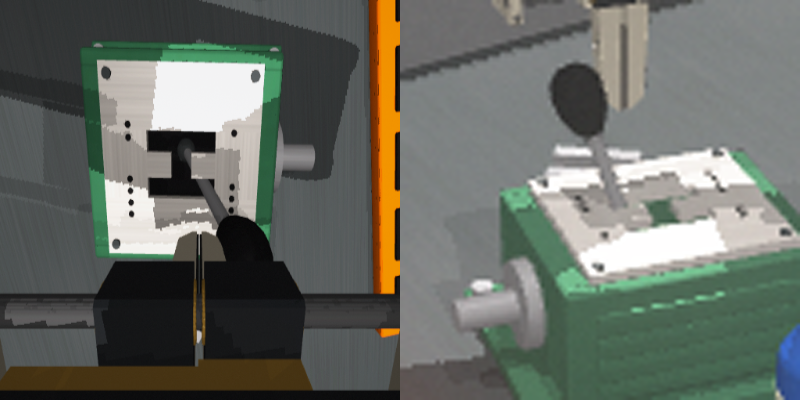

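The lever is forward in the far-right slot and the force is rising. I press a little more to confirm the stop.

```bash
python3 -m inch '[1,0,0,0,0, 2,0,0,0,0, 2,0,0,0,0, 2,0,0,0,0]'
```

```text
t: 8.93
tool_pos: [0.5407, -0.1236, 0.1793]
orientation: [-2.387, -2.04, 0.003]
force: [-6.9, 1.0, -0.3]
opening: 0.0003
gripper_force: 3.6
```

```bash
python3 -m inch '[1,0,0,0,0, 2,0,0,0,0, 3,-1,0,0,0, 3,-1,0,0,0, 3,-1,0,0,0]'
```

```text
t: 9.35
tool_pos: [0.5429, -0.124, 0.1789]
orientation: [-2.385, -2.038, 0.004]
force: [-10.5, 3.6, 1.1]
opening: 0.0003
gripper_force: 5.4
```

```bash
python3 -m inch '[-8,1,0,0,0, -20,3,0,0,0, -35,6,10,0,0, -60,10,30,0,0, -90,15,60,0,0, -120,20,80,0,0, -120,20,80,0,0, -120,20,80,0,0]'; python3 - <<'E'
from h import *
try: see()
except Exception as e: print(e)
g=lambda n:cv2.imread(f"pics/now_{n}.png")
sc=g("scene"); m=cv2.morphologyEx((sc.max(2)<90).astype(np.uint8),cv2.MORPH_OPEN,np.ones((7,7)))
b=blob(m,(210,125,245,165)); print(cv2.boundingRect(b))
x,y=b[:,0].mean(0); print(x,y)
for z in (.188,.19): print(L(plane("scene",(x,y),z)))
tp=g("top"); cv2.imwrite("pics/c8.png",np.hstack([cv2.resize(tp[150:270,200:350],(500,400),interpolation=2),cv2.resize(sc[120:220,180:255],(300,400),interpolation=2)]))
E
```

```text
t: 10.02
tool_pos: [0.4259, -0.1053, 0.2628]
orientation: [2.384, 2.036, 0.006]
force: [0.6, -0.5, 0.4]
opening: 0.0004
gripper_force: 0.0
t 10.02 tcp [-0.0971 -0.0355] [ 0.4259 -0.1053  0.2628] F [ 0.6 -0.5  0.4]
scene knob 224.5 144.5 9.300638198852539 (218, 137, 14, 16) [ 0.0537 -0.0158]
(218, 137, 14, 16)
224.7173913043478 144.17391304347825
[ 0.0467 -0.0355]
[ 0.048  -0.0315]
```

View pics/c8.png

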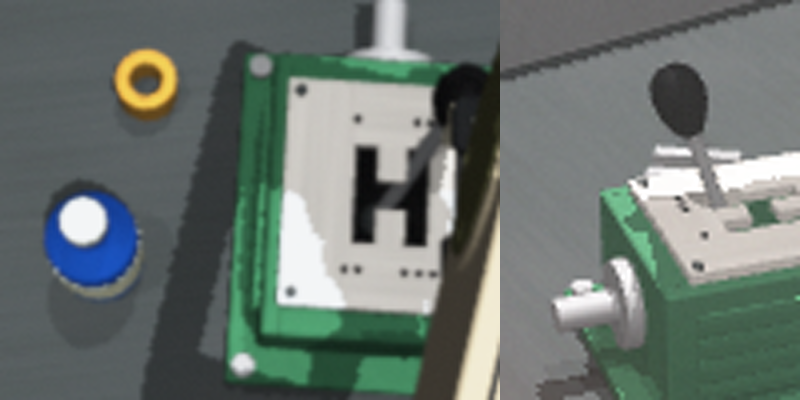

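The top view shows the lever home in the far-right slot, with the knob at local (0.047, -0.034), which matches the stop. The bottle and bushing have not moved and the robot is clear, so I hand it in.

```bash
python3 -c "
from plant import job
print(job.close_job())"
```

```text
the job is handed in; nothing more can be done
None
```

The lever was pushed to neutral, across to the right and forward to its stop in third gear. The robot stood clear and the job was handed in at about 10 s, but hand-in returned no verdict.

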